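# Set the bauble turner to speed three and start it

### The arm

A 7-joint arm with a two-finger parallel gripper is mounted at the origin on the work surface. World frame = base frame: x ahead of the robot, y to its left, z up, the work surface at z = 0. Lengths are in m, angles in rad, forces in N, time in s.
With the tool pointing down it reaches from about 0.4 to 0.85 m from the base axis. Payload 6.9 kg.
Tool frame: the origin (TCP) lies at the very end of the fingers, on their centre line; the grasp point (between the pads) lies ctrl.grip_point_offset behind it (ctrl.grip_point_offset is the distance from the TCP to the grasp point, in m); x points along the fingers, z is the direction in which the jaws open and shut, and the axes are right-handed (so a half turn about x gives the same grasp; the last joint's range is limited). The gripper opens to 85 mm and grips with 20 to 120 N. Pads are 22 mm wide; open, the fingers measure 114 mm over their backs; the gripper's body (76 mm by 85 mm) begins 54 mm behind the grasp point. The pads swing forward as they close: fully open they stand 13 mm farther back than shut.
Start: joints at [1.444, 0.507, -0.238, 1.5, 0.126, 1.149, -0.155], TCP at [0.144, -0.608, 0.231] pointing down, gripper open.
Joint ranges: [-3.08, 3.08], [-0.24, 2.05], [-1.43, 1.35], [0, 2.5], [-1.52, 4.66], [0.17, 1.96], [-2.89, 2.89]. Speed limits (rad/s): [2.39, 2.39, 3.14, 3.14, 3.14, 3.14, 3.14].

### API

Orientations are given as a rotation vector (axis times angle).
In Python, from plant import ctrl gives the robot as it stands. Calls block until the motion is done:
- ctrl.goto(position, orientation): joint-space move of the TCP to a pose.
- ctrl.move_straight(position, frame=None, feed=0.15): straight line of the TCP; frame=None keeps the orientation; feed is the mean speed in m/s.
- ctrl.movej(angles): joint-space move.
- ctrl.command_gripper(opening, force=None): finger opening in m; force is the grip in N (None keeps the last); returns when the fingers have stopped.
- ctrl.sleep(seconds).
- ctrl.solve_ik(position, orientation): joint angles nearest the present ones, or None.
- ctrl.get_image(name): name is "scene" or "top" or "wrist"; returns a dict with "img" (480x640x3 uint8, blue, green, red), "range_z" (480x640 float32, m along the optical axis (not along the pixel's ray), 0 where there is no reading), "fx", "fy", "cx", "cy" (pixels), "pose" (4x4, takes a point from camera to world coordinates). Camera axes: x right, y down, z forward; pixel columns grow to the right and rows downward; lengths in m; the calibration is good to about 2 mm. A picture is of the moment at which its call begins.
A pose or a line that the arm cannot do raises ctrl.PlanningError and nothing moves.
- ctrl.hand_in(): hands the job in, once; it reports no verdict.
Trained networks look in a picture, given as the dict that the camera call returned (one of the last four; its "shot" number tells which), for a name from the list of things; names that differ only in an ending like _2 or _b are one class to them, and where a whole thing is asked for, a point or a joint stands for the part that bears it (a point fixed in the world has none). Each returns a list of dicts, best first, with "confidence" (0 to 1); they miss things now and then, are a little off and sometimes report something else, mostly with a low value. They report only what shows in the picture. A call takes as long as a camera call.
- ctrl.look_for(name, picture): "bbox" ([left, top, width, height] in pixels, round what is visible of it).
- ctrl.trace(name, picture): "pixels" (480x640 bool, what is visible of it) and "bbox" ([left, top, width, height] in pixels, round what is visible of it).
Readings, each from a call of its own:
- ctrl.get_t(): time.
- ctrl.get_joints(): joint angles.
- ctrl.get_qvel(): joint speeds.
- ctrl.get_effort(): joint torques, N m.
- ctrl.get_ee_pos(): TCP position.
- ctrl.get_orientation(): TCP orientation.
- ctrl.get_force(): force on the tool from outside, world axes, zero at the start.
- ctrl.get_ft_torque(): the same for the moment, N m.
- ctrl.get_gripper_width(): finger opening in m.
Only numpy, scipy, OpenCV 4.12 (cv2) and the standard library are available. Lean on these libraries where they do the work, as an engineer would, in place of code of your own. Each camera call takes 0.05 s, during which the arm holds its last target.

### The job

Set the bauble-drying turner to its third speed and start it: with the fingertips, gently push the lever on the grey controller box out of its parked end and along the slot towards the button, feeling the clicks, and stop in the third notch without ever going past it. Then press the round start button right down and let it come up again, and move clear. Do not pinch or lift anything, and leave the controller and the things around it where they stand.

Things in the scene. Friction and masses are not known exactly. Their poses are not given: they have to be found in the camera images.
- controller: Grey speed controller box, 160 (x) by 280 (y) by 75 mm high, 3 to 4.6 kg, standing loose on rubber feet. Origin: centre of its underside; z up, x towards its back, y along the slot towards the button. The slot and the button lie on the line x = -30 mm; the top is flat at z = 75 mm. Beside the slot, on its -x side, five short black marks show the five notches. The rest of the top is bare but for the roll of tape, whose centre lies about 75 mm behind the slot line.
- lever (a joint): Lever travel in m along the controller's +y: 0 to 0.116. The parked stretch without clicks is 0 to 0.020 and the lever starts somewhere in it. The five notches are at 0.038, 0.056, 0.074 (the third), 0.092 and 0.110; a spring ball pulls the lever to the nearest notch, and halfway between two notches lies the crest (0.065 before the third, 0.083 after it). It takes about 5 to 7 N to push out of a notch, falling towards the crest, after which the lever snaps on ahead by itself.
- lever_top (a point): Middle of the top of the lever's handle, 115 mm above the table. The handle is an upright black paddle, 26 mm along the controller's x, 12 mm along its y, 38 mm tall, standing on the controller's top; at travel 0 its centre is at controller y = -105 mm. It has nothing near it on either side along the slot up to the button.
- start (a joint): Travel of the start button in m: 0 up, 0.006 fully down; springy, about 1.5 N to begin and 5 N fully down, and springs up again.
- start_top (a point): Centre of the top of the start button (up): a round grey cap 36 mm across in a dark round collar 52 mm across, at controller x = -30, y = +90 mm. The cap's top is 22 mm above the controller's top, the collar's top 12 mm.
- tape: Bystander: roll of paper tape, ring 54 mm across, 18 mm high, lying on the controller's top behind the slot. Origin: centre of its underside.
- jar1: Bystander: paint jar, 48 mm across, 62 mm high, behind the controller or past its button end. Origin: centre of its underside.
- jar2: Bystander: paint jar, 48 mm across, 62 mm high, behind the controller. Origin: centre of its underside.
- brush: Bystander: flat paint brush 190 mm long lying on the table in front of the controller. Origin: under the middle of its length.
- pot: Bystander: white cup, 72 mm across, 75 mm high, standing past the button end of the controller or behind it. Origin: centre of its underside.
- block: Bystander: wooden block 70 x 160 x 30 mm with three dark baubles on sticks, 195 mm high in all, standing past the parked end of the controller, towards its back. Origin: centre of its underside.
- dish: Bystander: shallow empty tray 90 x 120 x 22 mm behind the controller. Origin: centre of its underside.

How it is judged:
On the way, in this order (a step that is already met when the one before it is completed fails the run):
1. the lever stands in the third notch (value of joint lever between 0.071 and 0.077 m), for 0.3 s.
2. with the lever in the third notch, the start button is pressed right down (all of step 1 and value of joint start above 0.0045 m), for 0.04 s.
At the end, for the whole second after the job is handed in: The lever rests within 3 mm of the third notch, the start button has been pressed after that (at least 4.5 of its 6 mm) and is up again (within 1.5 mm), the controller stands within 20 mm of where it was, level, and the bystanders are where they were within 25 mm (all of step 1 and velocity of joint lever between -0.005 and 0.005 m/s and value of joint start below 0.0015 m and distance of controller from where it was at the start of the episode below 0.02 m and angle between controller's own z axis and vertical below 0.05 rad and distance of each of tape, jar1, jar2, brush, pot, block, dish from where it was at the start of the episode below 0.025 m); the robot touches nothing.
It fails at once if the lever goes past the third notch, over the crest to the fourth (value of joint lever above 0.085 m).
It fails at once if the start button is pressed before the lever stands in the third notch (value of joint start above 0.003 m and not (value of joint lever between 0.071 and 0.077 m)).
It fails at once if the lever is pinched or pushed with more than 20 N (contact force between the fingers and lever above 20 N).
It fails at once if the controller is shoved more than 20 mm, lifted or tipped (distance of controller from where it was at the start of the episode above 0.02 m or height (world z) of controller above 0.008 m or angle between controller's own z axis and vertical above 0.08 rad).
It fails at once if a bystander is moved more than 25 mm or tipped over (distance of any of tape, jar1, jar2, brush, pot, block, dish from where it was at the start of the episode above 0.025 m or angle between any of tape, jar1, jar2, brush, pot, block, dish's own z axis and vertical above 0.4 rad).
It also fails if it takes over 54 s, if anything falls off the work surface, if the arm or the gripper's body presses on something with over 40 N, if the wrist force passes 120 N, or if a joint passes its speed limit or range.

## Working session

There is one attempt and no reset: what is moved stays moved. The work goes in short steps, each a Python script; the robot and the scene stay as the last script left them, time stands still between calls to the robot, and variables do not carry over. Pictures are saved under pics/ and viewed, and the job is handed in when it is done.

```bash
mkdir -p pics; ls; python3 - <<'E'
from plant import ctrl
import cv2,numpy as np
print(ctrl.get_t(),ctrl.get_ee_pos(),ctrl.get_orientation(),ctrl.get_force(),ctrl.grip_point_offset)
for n in("scene","top"):
    d=ctrl.get_image(n); cv2.imwrite(f"pics/{n}0.png",d["img"]); print(n,d["pose"].round(3).tolist(),d["fx"])
    np.savez(f"{n}0.npz",**{k:v for k,v in d.items()})
    for k in("controller","lever","start","tape","pot","jar1","block","dish","brush"):
        r=ctrl.look_for(k,d); print(k,[(np.round(x["bbox"]).tolist(),round(x["confidence"],2)) for x in r[:2]])
print(ctrl.get_t())
E
```

```text
pics
0.0 [ 0.14398876 -0.60767378  0.23041921] [ 1.03710112  1.31183728 -1.0353173 ] [-0.30410826 -0.56275648  0.10607114] 0.0187
scene [[-0.377, 0.799, -0.468, 1.141], [0.926, 0.332, -0.178, 0.222], [0.013, -0.5, -0.866, 1.105], [0.0, 0.0, 0.0, 1.0]] 544.8090916639356
controller [([269.0, 207.0, 131.0, 87.0], 0.97)]
lever [([288.0, 212.0, 11.0, 19.0], 0.63)]
start [([370.0, 226.0, 20.0, 13.0], 0.66)]
tape [([307.0, 245.0, 24.0, 24.0], 0.59)]
pot []
jar1 [([318.0, 298.0, 22.0, 25.0], 0.8), ([269.0, 295.0, 20.0, 27.0], 0.68)]
block [([163.0, 214.0, 87.0, 67.0], 0.78)]
dish []
brush [([300.0, 198.0, 80.0, 20.0], 0.69)]
top [[-0.023, -0.991, 0.129, 0.478], [-1.0, 0.025, 0.014, -0.001], [-0.017, -0.129, -0.992, 1.04], [0.0, 0.0, 0.0, 1.0]] 541.479972046405
controller [([209.0, 210.0, 175.0, 127.0], 0.67), ([160.0, 296.0, 47.0, 38.0], 0.35)]
lever [([349.0, 268.0, 11.0, 14.0], 0.61)]
start [([240.0, 291.0, 18.0, 26.0], 0.76)]
tape [([294.0, 231.0, 30.0, 29.0], 0.8)]
pot [([159.0, 294.0, 48.0, 38.0], 0.82)]
jar1 [([314.0, 170.0, 23.0, 29.0], 0.89), ([260.0, 190.0, 28.0, 26.0], 0.67)]
block [([384.0, 163.0, 98.0, 80.0], 0.61)]
dish [([188.0, 189.0, 70.0, 58.0], 0.74)]
brush [([264.0, 326.0, 100.0, 49.0], 0.75)]
1.0
```

View pics/scene0.png

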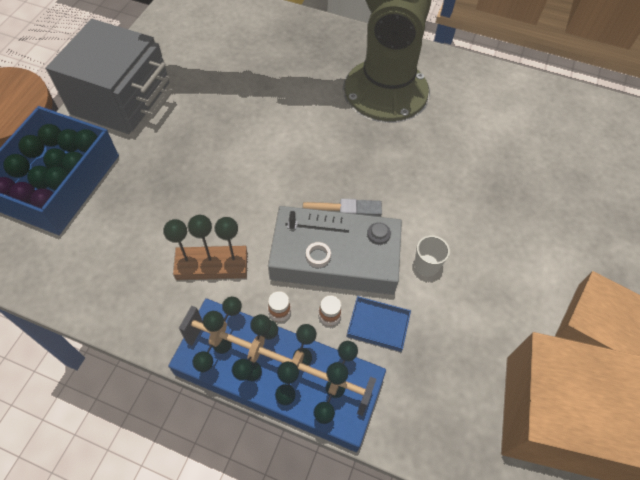

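View pics/top0.png

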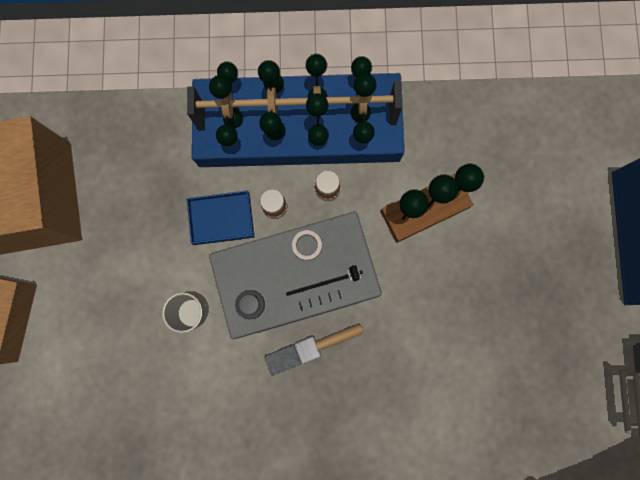

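The top view shows the controller turned about 15°, with the lever at about (355,273), the button at (250,304), the marks at (300–340,300) and the tape at (307,244). Next I fit the box pose from depth.

```bash
cat > h.py <<'E'
import numpy as np,cv2
def cloud(d):
    z=np.asarray(d["range_z"]);v,u=np.mgrid[:480,:640]
    P=np.stack([(u-d["cx"])*z/d["fx"],(v-d["cy"])*z/d["fy"],z],-1)
    T=np.asarray(d["pose"]); return P@T[:3,:3].T+T[:3,3]
def ray(d,u,v,zw):
    T=np.asarray(d["pose"]);r=T[:3,:3]@np.array([(u-d["cx"])/d["fx"],(v-d["cy"])/d["fy"],1]);return T[:3,3]+r*(zw-T[2,3])/r[2]
E
python3 - <<'E'
from h import *
for n,roi in (("top",(205,205,185,140)),("scene",(265,205,140,90))):
    d=np.load(n+"0.npz");W=cloud(d)
    m=np.zeros((480,640),bool);x,y,w,h=roi;m[y:y+h,x:x+w]=1
    z=W[...,2]; top=m&(abs(z-.075)<.008)
    k=cv2.morphologyEx(top.astype(np.uint8),cv2.MORPH_OPEN,np.ones((3,3)))
    nn,lab,st,_=cv2.connectedComponentsWithStats(k);i=1+st[1:,4].argmax()
    P=W[lab==i]
    r=cv2.minAreaRect((P[:,:2]*1000).astype(np.float32));print(n,r,np.median(P[:,2]),len(P))
    Q=W[m&(abs(z-.113)<.008)];print("lever?",Q.mean(0) if len(Q) else 0,len(Q))
    # peg heights
    Q=W[m&(abs(z-.097)<.004)];print("~.097",np.median(Q,0),len(Q))
d=np.load("top0.npz")
print("button",ray(d,249,303,.097),"lever",ray(d,355,271.5,.113))
for n in("top","scene"):
    d=np.load(n+"0.npz")
im=np.load("top0.npz")["img"][200:350,200:400];cv2.imwrite("pics/crop.png",cv2.resize(im,None,fx=4,fy=4,interpolation=cv2.INTER_CUBIC))
E
```

```text
top ((557.79248046875, 59.11540985107422), (160.23805236816406, 280.5382385253906), 14.982441902160645) 0.07481789121002758 12281
lever? [ 0.55476575 -0.04723976  0.11368306] 104
~.097 [0.51216352 0.13142687 0.09584348] 471
scene ((558.2810668945312, 59.006988525390625), (163.41134643554688, 281.07244873046875), 15.157989501953125) 0.07578051448858658 7159
lever? [ 0.55792533 -0.04604982  0.11415439] 63
~.097 [0.5232814  0.12255501 0.0958409 ] 344
button [0.50690791 0.13706644 0.097     ] lever [ 0.55587903 -0.04778858  0.113     ]
```

View pics/crop.png

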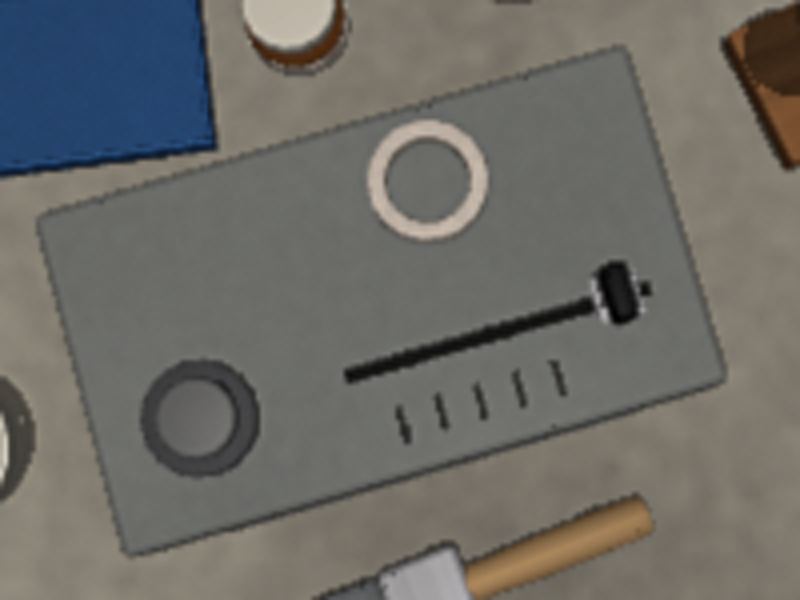

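The pose is consistent: centre (0.558, 0.059), yaw +15°, size 160×280, and the button and lever sit where the model predicts. The lever is at travel of about 3 mm. I close the gripper and move behind the lever.

```bash
cat >> h.py <<'E'
from scipy.spatial.transform import Rotation as R
C=np.array([.558,.059]);a=np.deg2rad(15.05)
ex=np.array([np.cos(a),np.sin(a)]);ey=np.array([-np.sin(a),np.cos(a)])
def w(x,y,z): p=C+x*ex+y*ey; return np.array([p[0],p[1],z])
def cl(p): q=np.asarray(p)[:2]-C; return np.array([q@ex,q@ey,p[2]])
def ori(s):
    X=np.array([0,0,-1.]);Z=s*np.array([ex[0],ex[1],0]);return R.from_matrix(np.c_[X,np.cross(Z,X),Z]).as_rotvec()
E
python3 - <<'E'
from h import *
from plant import ctrl
print(R.from_rotvec(ctrl.get_orientation()).as_matrix().round(2).tolist())
ctrl.command_gripper(0.0)
print(ctrl.get_gripper_width(),ctrl.get_ee_pos())
q0=np.array(ctrl.get_joints())
for s in(1,-1):
    q=ctrl.solve_ik(w(-.03,-.137,.2),ori(s)); print(s,None if q is None else (np.round(q,2)))
    q2=ctrl.solve_ik(w(-.03,.09,.15),ori(s)); print(s,None if q2 is None else (np.round(q2,2)))
print(q0.round(2),ctrl.get_t())
E
```

```text
[[0.0, 0.97, 0.23], [-0.0, 0.23, -0.97], [-1.0, 0.0, 0.0]]
-0.00015747321162618857 [ 0.14415896 -0.60813693  0.23127516]
1 [ 0.65  0.56 -0.89  1.69  0.48  1.12 -0.11]
1 [ 0.44  0.73 -1.28  1.87  0.77  1.16 -0.87]
-1 [ 0.19  0.45 -0.13  1.7   0.07  1.   -2.85]
-1 [-0.9   0.61  0.95  1.89 -0.6   0.96 -2.55]
[ 1.44  0.51 -0.24  1.5   0.13  1.15 -0.15] 1.7667
```

```bash
python3 - <<'E'
from h import *
from plant import ctrl
p=ctrl.get_ee_pos()
ctrl.move_straight([p[0],p[1],.29],feed=.2)
ctrl.goto(w(-.03,-.138,.25),ori(1))
print(ctrl.get_joints(),cl(ctrl.get_ee_pos()),ctrl.get_t())
for n in("wrist","scene"):
    d=ctrl.get_image(n); cv2.imwrite(f"pics/{n}1.png",d["img"]);np.savez(n+"1.npz",**d)
E
```

```text
[ 0.67147609  0.52087338 -0.91777922  1.61140417  0.43374252  1.22720495
 -0.0713784 ] [-0.03045463 -0.13939453  0.24983396] 4.6083
```

View pics/wrist1.png

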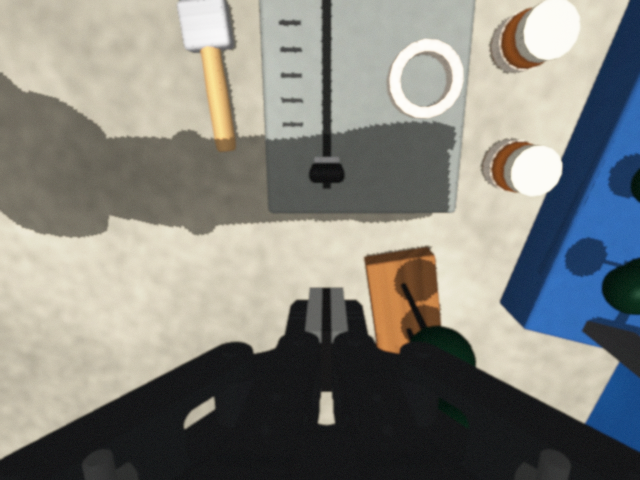

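View pics/scene1.png

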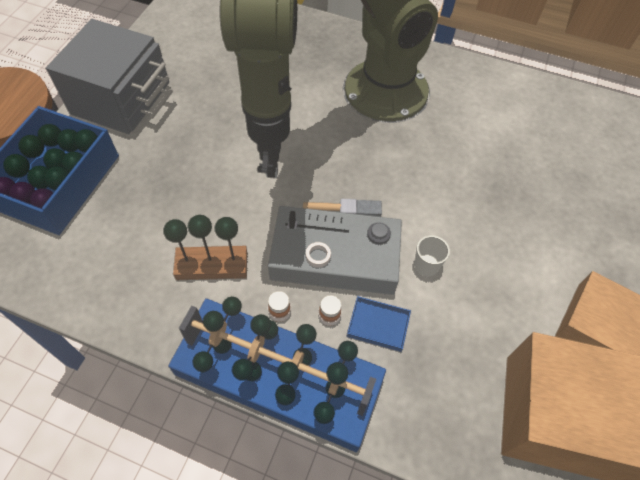

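The fingertips line up with the slot. A bauble stands to the right of the gripper, so I check its clearance before lowering.

```bash
python3 - <<'E'
from h import *
d=np.load("top0.npz");W=cloud(d)[150:260,375:500].reshape(-1,3)
Q=W[W[:,2]>.06]; L=np.c_[(Q[:,:2]-C)@ex,(Q[:,:2]-C)@ey,Q[:,2]]
print(L.min(0),L.max(0)); print(L[L[:,0].argmin()])
d=np.load("wrist1.npz");W=cloud(d)
# lever in wrist view
S=W[130:210,290:360];m=abs(S[...,2]-.113)<.006;P=S[m];print(cl(P.mean(0)),cl(P.min(0)),len(P))
L=(P[:,:2]-C)@ey;print(L.min(),L.max(),((P[:,:2]-C)@ex).min(),((P[:,:2]-C)@ex).max())
E
```

```text
[-0.09267146 -0.35042866  0.0600763 ] [ 0.1785255  -0.03677297  1.04011862]
[-0.09267146 -0.03677297  1.04011862]
[-0.03053418 -0.10163215  0.11273818] [-0.04481178 -0.10645402  0.10706636] 564
-0.10789816241214431 -0.09606709526340511 -0.04291242493868528 -0.018135587341696298
```

```bash
python3 - <<'E'
from h import *
d=np.load("top0.npz");W=cloud(d)[150:260,375:500].reshape(-1,3)
Q=W[(W[:,2]>.14)&(W[:,2]<.25)]; L=np.c_[(Q[:,:2]-C)@ex,(Q[:,:2]-C)@ey,Q[:,2]]
print(L.min(0),L.max(0)); print(L[L[:,0].argmin()])
E
```

```text
[ 0.02403922 -0.35042866  0.1473681 ] [ 0.08685905 -0.2005641   0.1968865 ]
[ 0.02403922 -0.22051219  0.164941  ]
```

Clearance is fine. I descend behind the lever and start pushing, with a force guard.

```bash
cat >> h.py <<'E'
ZP=.089
def push(ctrl,y0,y1,step,f0,feed=.02):
    """TCP controller-y from y0 to y1; logs push-axis force"""
    n=int(np.ceil((y1-y0)/step-1e-9)); out=[]
    for i in range(1,n+1):
        y=min(y0+i*step,y1); ctrl.move_straight(w(-.03,y,ZP),feed=feed)
        f=np.array(ctrl.get_force())-f0; p=cl(ctrl.get_ee_pos())
        fy=f[:2]@ey; out.append(fy)
        print("cmd %.1f act %.1f  fy %.2f fx %.2f fz %.2f t %.2f"%(y*1e3,p[1]*1e3,fy,f[:2]@ex,f[2],ctrl.get_t()))
        if abs(fy)>12: print("STOP");break
E
python3 - <<'E'
from h import *
from plant import ctrl
ctrl.move_straight(w(-.03,-.132,.15),feed=.15)
ctrl.move_straight(w(-.03,-.132,ZP),feed=.06)
ctrl.sleep(.3)
f0=np.array(ctrl.get_force());np.save("f0.npy",f0);print(f0,cl(ctrl.get_ee_pos()),ctrl.get_t())
push(ctrl,-.132,-.106,.002,f0)
d=ctrl.get_image("wrist");cv2.imwrite("pics/wrist2.png",d["img"])
E
```

```text
[ 0.19080738  0.00913606 -0.02455031] [-0.0299276  -0.13207626  0.08920018] 6.9917
cmd -130.0 act -129.7  fy -0.47 fx -0.27 fz 0.49 t 7.24
cmd -128.0 act -127.8  fy -0.09 fx -0.09 fz 0.12 t 7.49
cmd -126.0 act -125.8  fy -0.57 fx -0.79 fz -0.31 t 7.74
cmd -124.0 act -123.8  fy 1.01 fx 0.09 fz -0.31 t 7.99
cmd -122.0 act -121.8  fy -0.48 fx -0.64 fz -0.64 t 8.24
cmd -120.0 act -119.8  fy 0.13 fx 0.40 fz 0.16 t 8.49
cmd -118.0 act -117.9  fy -0.80 fx -0.28 fz -0.75 t 8.74
cmd -116.0 act -115.7  fy -0.62 fx 0.16 fz 0.03 t 8.99
cmd -114.0 act -113.6  fy -0.05 fx -0.83 fz 0.65 t 9.24
cmd -112.0 act -111.6  fy -0.76 fx -1.23 fz -0.45 t 9.49
cmd -110.0 act -109.6  fy 0.48 fx 0.07 fz -0.36 t 9.74
cmd -108.0 act -107.7  fy 0.20 fx -0.44 fz -0.68 t 9.99
cmd -106.0 act -105.7  fy 0.34 fx -0.85 fz 0.47 t 10.24
```

View pics/wrist2.png

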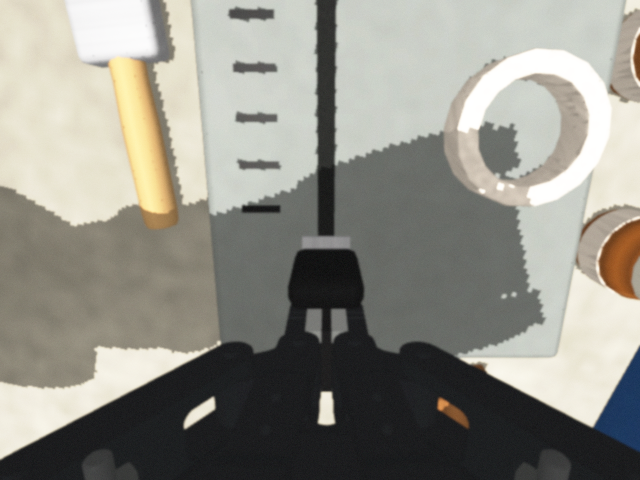

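The lever's top shows just ahead of the fingers at about (325,275). I measure its depth position to get the offset between TCP and lever, then push on.

```bash
cat >> h.py <<'E'
def lever(ctrl,name="wrist"):
    d=ctrl.get_image(name);W=cloud(d);g=d["img"].max(2)
    L=np.stack([(W[...,:2]-C)@ex,(W[...,:2]-C)@ey],-1)
    m=(abs(W[...,2]-.1135)<.005)&(abs(L[...,0]+.03)<.02)&(abs(L[...,1]+.03)<.1)
    if name=="wrist": m[310:]=0
    P=L[m]
    if len(P)<10: return None
    q=np.percentile(P[:,1],[1,99]);return len(P),(q*1e3).round(1),"travel from front %.1f mm"%((q[1]-.006+.105)*1e3)
E
python3 - <<'E'
from h import *
from plant import ctrl
f0=np.load("f0.npy")
print(lever(ctrl),lever(ctrl,"top"))
push(ctrl,-.106,-.090,.001,f0,.01)
print(lever(ctrl),lever(ctrl,"top"))
E
```

```text
(2500, array([-94.2, -82.1]), 'travel from front 16.9 mm') None
cmd -105.0 act -105.0  fy -0.35 fx 0.58 fz -0.04 t 10.64
cmd -104.0 act -103.9  fy -0.03 fx 0.06 fz 0.60 t 10.89
cmd -103.0 act -103.0  fy -0.92 fx 0.21 fz 0.12 t 11.14
cmd -102.0 act -102.4  fy -2.91 fx 0.77 fz -0.58 t 11.39
cmd -101.0 act -101.5  fy -4.70 fx -0.75 fz 0.83 t 11.64
cmd -100.0 act -100.3  fy -4.20 fx -0.14 fz 0.58 t 11.89
cmd -99.0 act -98.8  fy -3.38 fx -0.52 fz 1.08 t 12.14
cmd -98.0 act -97.5  fy -2.37 fx -0.22 fz 0.61 t 12.39
cmd -97.0 act -96.5  fy -1.51 fx -0.38 fz 0.88 t 12.64
cmd -96.0 act -95.6  fy -1.04 fx 0.53 fz 1.67 t 12.89
cmd -95.0 act -94.6  fy 0.05 fx -0.31 fz 0.46 t 13.14
cmd -94.0 act -93.5  fy -0.80 fx 0.16 fz -0.24 t 13.39
cmd -93.0 act -92.6  fy 0.16 fx -0.24 fz 0.02 t 13.64
cmd -92.0 act -91.8  fy -0.38 fx -0.97 fz 0.59 t 13.89
cmd -91.0 act -90.9  fy 1.06 fx 0.09 fz 0.17 t 14.14
cmd -90.0 act -89.9  fy 0.45 fx 0.66 fz 0.16 t 14.39
(2662, array([-78.8, -60.8]), 'travel from front 38.2 mm') None
```

The force profile matches: it rises at travel 20, crosses the crest near 29, and the camera reads the lever at 38 mm in notch 1. The offset is about 17.5 mm, so the crests should fall at TCP y of about −75.5 and −57.5.

```bash
python3 - <<'E'
from h import *
from plant import ctrl
f0=np.load("f0.npy")
push(ctrl,-.090,-.072,.001,f0,.01)
print(lever(ctrl))
E
```

```text
cmd -89.0 act -88.9  fy -0.22 fx -0.37 fz 0.62 t 14.74
cmd -88.0 act -87.9  fy 0.35 fx -1.04 fz -0.11 t 14.99
cmd -87.0 act -86.9  fy 0.41 fx -0.28 fz 0.09 t 15.24
cmd -86.0 act -85.9  fy 0.02 fx -1.32 fz 0.23 t 15.49
cmd -85.0 act -84.9  fy -0.27 fx 1.08 fz 0.21 t 15.74
cmd -84.0 act -84.1  fy 0.34 fx -0.50 fz -0.01 t 15.99
cmd -83.0 act -83.6  fy -2.96 fx -0.39 fz -0.23 t 16.24
cmd -82.0 act -82.9  fy -5.18 fx 0.03 fz 0.57 t 16.49
cmd -81.0 act -81.5  fy -4.59 fx -0.26 fz 0.34 t 16.74
cmd -80.0 act -79.7  fy -2.63 fx 0.12 fz 0.52 t 16.99
cmd -79.0 act -78.5  fy -1.34 fx -0.17 fz -0.02 t 17.24
cmd -78.0 act -77.5  fy -2.06 fx -1.12 fz 0.54 t 17.49
cmd -77.0 act -76.6  fy -0.82 fx 0.06 fz -1.11 t 17.74
cmd -76.0 act -75.6  fy -0.46 fx -0.12 fz 0.58 t 17.99
cmd -75.0 act -74.6  fy 0.04 fx -0.25 fz 0.53 t 18.24
cmd -74.0 act -73.7  fy 0.04 fx 0.45 fz 1.73 t 18.49
cmd -73.0 act -72.9  fy 0.97 fx -0.28 fz -0.24 t 18.74
cmd -72.0 act -71.9  fy -0.42 fx -0.13 fz 0.37 t 18.99
(2650, array([-60.8, -42.8]), 'travel from front 56.2 mm')
```

The lever is in the second notch (56.2 mm). Next I push over one more crest and stop at TCP −54.5.

```bash
python3 - <<'E'
from h import *
from plant import ctrl
f0=np.load("f0.npy")
push(ctrl,-.072,-.055,.001,f0,.01)
print(lever(ctrl))
E
```

```text
cmd -71.0 act -70.9  fy 0.84 fx 0.21 fz 0.39 t 19.29
cmd -70.0 act -69.9  fy -0.47 fx 0.19 fz 0.52 t 19.54
cmd -69.0 act -68.9  fy -0.17 fx 0.59 fz 0.09 t 19.79
cmd -68.0 act -67.9  fy -0.41 fx -0.51 fz -0.29 t 20.04
cmd -67.0 act -66.9  fy -0.31 fx -0.12 fz 0.42 t 20.29
cmd -66.0 act -66.1  fy -1.02 fx 0.09 fz 0.02 t 20.54
cmd -65.0 act -65.7  fy -3.24 fx 0.13 fz -0.88 t 20.79
cmd -64.0 act -64.9  fy -4.88 fx -0.40 fz -0.73 t 21.04
cmd -63.0 act -63.4  fy -5.49 fx -1.03 fz 0.10 t 21.29
cmd -62.0 act -61.6  fy -3.12 fx 0.07 fz -0.31 t 21.54
cmd -61.0 act -60.5  fy -1.59 fx 0.34 fz 0.31 t 21.79
cmd -60.0 act -59.5  fy -0.59 fx -0.14 fz 0.05 t 22.04
cmd -59.0 act -58.6  fy -0.52 fx 0.24 fz -0.35 t 22.29
cmd -58.0 act -57.6  fy -1.43 fx -0.55 fz 0.41 t 22.54
cmd -57.0 act -56.6  fy -0.82 fx 0.01 fz -0.16 t 22.79
cmd -56.0 act -55.8  fy -0.57 fx 0.52 fz 0.09 t 23.04
cmd -55.0 act -54.9  fy -0.16 fx -0.22 fz -0.27 t 23.29
(2620, array([-43.7, -24.9]), 'travel from front 74.1 mm')
```

The lever is in the third notch at 74.1 mm. I back off, rise, verify and go over the button.

```bash
python3 - <<'E'
from h import *
from plant import ctrl
ctrl.move_straight(w(-.03,-.066,ZP),feed=.05)
ctrl.move_straight(w(-.03,-.066,.17),feed=.12)
ctrl.sleep(.1);print(lever(ctrl))
ctrl.move_straight(w(-.03,.03,.17),feed=.12)
d=ctrl.get_image("wrist");cv2.imwrite("pics/wrist3.png",d["img"])
W=cloud(d);L=np.stack([(W[...,:2]-C)@ex,(W[...,:2]-C)@ey],-1)
m=(abs(W[...,2]-.097)<.004)&(np.hypot(L[...,0]+.03,L[...,1]-.09)<.03);m[330:]=0
P=L[m];print(len(P),P.min(0),P.max(0),W[m][:,2].mean(),ctrl.get_t())
E
```

```text
(1041, array([-36.2, -24.9]), 'travel from front 74.1 mm')
3262 [-0.04777627  0.07270959] [-0.01298228  0.10759204] 0.09558824794262784 25.6833
```

View pics/wrist3.png

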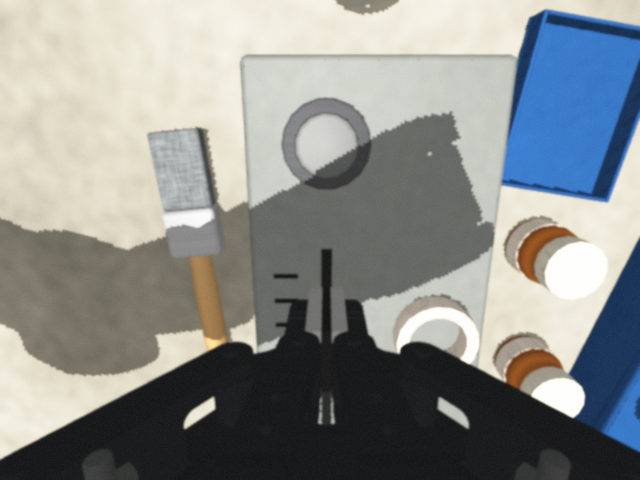

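The lever still reads 74.1 mm, and the button centre is at (−30.4, 90.2) mm, as expected. I press it.

```bash
python3 - <<'E'
from h import *
from plant import ctrl
ctrl.move_straight(w(-.0304,.0902,.17),feed=.12)
ctrl.move_straight(w(-.0304,.0902,.103),feed=.1)
ctrl.sleep(.2);f0=np.array(ctrl.get_force())
for z in np.arange(.101,.0839,-.001):
    ctrl.move_straight(w(-.0304,.0902,z),feed=.015)
    ctrl.sleep(.05)
    f=np.array(ctrl.get_force())-f0;p=ctrl.get_ee_pos()
    print("z %.4f act %.4f fz %.2f t %.2f"%(z,p[2],f[2],ctrl.get_t()))
    if f[2]>10: break
ctrl.sleep(.15)
ctrl.move_straight(w(-.0304,.0902,.11),feed=.04)
ctrl.move_straight(w(-.0304,.0902,.2),feed=.15)
ctrl.move_straight(w(-.0304,-.0,.25),feed=.2)
print(lever(ctrl),ctrl.get_t())
E
```

```text
z 0.1010 act 0.1010 fz -1.76 t 27.68
z 0.1000 act 0.1000 fz -0.71 t 27.98
z 0.0990 act 0.0990 fz -0.60 t 28.28
z 0.0980 act 0.0980 fz -0.23 t 28.58
z 0.0970 act 0.0971 fz 0.48 t 28.88
z 0.0960 act 0.0961 fz 1.56 t 29.18
z 0.0950 act 0.0951 fz 1.16 t 29.48
z 0.0940 act 0.0941 fz 1.81 t 29.78
z 0.0930 act 0.0930 fz 3.00 t 30.08
z 0.0920 act 0.0920 fz 2.91 t 30.38
z 0.0910 act 0.0911 fz 3.46 t 30.68
z 0.0900 act 0.0909 fz 14.20 t 30.98
(476, array([-35.9, -24.9]), 'travel from front 74.1 mm') 33.25
```

The button hit its hard stop 6 mm down. I move well clear for a last check.

```bash
python3 - <<'E'
from h import *
from plant import ctrl
ctrl.goto([.42,-.3,.33],ctrl.get_orientation())
d=ctrl.get_image("top");cv2.imwrite("pics/top9.png",d["img"]);W=cloud(d)
L=np.stack([(W[...,:2]-C)@ex,(W[...,:2]-C)@ey],-1)
for lo,hi in((.108,.118),):
    m=(W[...,2]>lo)&(W[...,2]<hi)&(abs(L[...,0]+.03)<.02)&(abs(L[...,1])<.12);P=L[m];print("lever",len(P),P.mean(0) if len(P) else 0)
m=np.hypot(L[...,0]+.03,L[...,1]-.09)<.012;print("button z",np.median(W[m][:,2]))
m=np.zeros((480,640),bool);m[205:345,205:390]=1
k=cv2.morphologyEx((m&(abs(W[...,2]-.075)<.008)).astype(np.uint8),cv2.MORPH_OPEN,np.ones((3,3)))
print(cv2.minAreaRect((W[k>0][:,:2]*1000).astype(np.float32)))
for n in("tape","jar1","pot","block","dish","brush"):
    print(n,[np.round(x["bbox"]).tolist() for x in ctrl.look_for(n,d)[:2]])
print(ctrl.get_t())
E
```

```text
lever 97 [-0.03059509 -0.03099573]
button z 0.09707626905961142
((557.8934936523438, 59.042572021484375), (160.474609375, 280.383056640625), 15.03000545501709)
tape [[291.0, 228.0, 29.0, 32.0]]
jar1 [[259.0, 190.0, 31.0, 28.0], [314.0, 169.0, 26.0, 29.0]]
pot [[161.0, 292.0, 46.0, 41.0]]
block [[384.0, 162.0, 98.0, 84.0], [164.0, 294.0, 42.0, 37.0]]
dish [[189.0, 192.0, 67.0, 50.0]]
brush [[268.0, 324.0, 99.0, 50.0]]
35.0
```

View pics/top9.png

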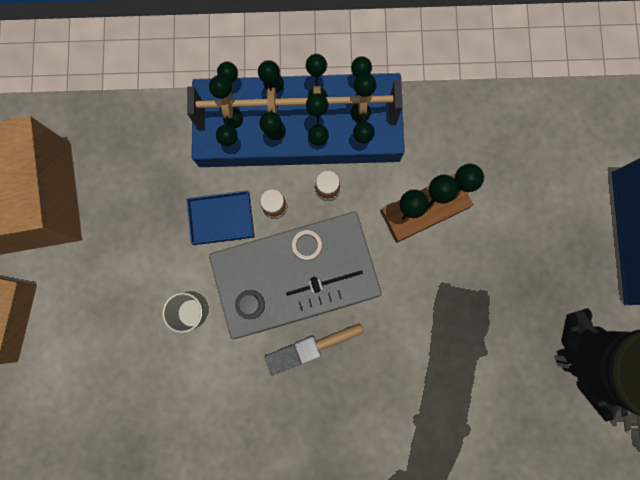

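The lever stands at (316,285), in line with the third mark at travel 74.0 mm. The button is up at z = 0.097, the box and bystanders haven't moved, and the arm is clear, so I hand in.

```bash
python3 -c "
from plant import ctrl
print(ctrl.hand_in(),ctrl.get_t())"
```

```text
the job is handed in; nothing more can be done
the job is handed in; nothing more can be done
```

The turner is set to its third speed and started, and I handed the job in at about 35 s of the 54 s allowed; no verdict was reported.

- **Lever:** With the gripper shut, I pushed it out of its parked end and over three clicks, feeling about 5.5 N at most. I stopped behind it in the third notch, then backed away. The wrist and top cameras both put it at 74 mm of travel.
- **Start button:** I pressed it 6 mm down to its hard stop, where the force jumped to 14 N, and let it up again. The camera shows its top back at 97 mm.
- **Controller:** It moved less than 1 mm and turned about 0.05°, both within measurement error.
- **Bystanders:** They look unmoved in the before and after top views. The dish outline came out a few pixels different, but it sits in the same place in the picture.
- **Arm:** It ended well clear of everything.

No check failed. For a moment the networks mislabelled the cup, once as a controller and once as a block, both as second-best hits that I ignored.

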